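# Shut, pin and squeeze the ukulele mould

## Task

Swing the open half of the small ukulele mould fully shut against the half bolted to the bench, take the steel lock pin with the round knob out of the wooden block and push it straight down through the aligned holes at the mould's narrow neck end until its collar sits on the wood. Then squeeze the two cork clamping pads at the neck end together with the gripper and finish still squeezing, so that the halves stay pressed shut until a clamp goes on; leave the other tools and the rest of the bench as they are.

Things in the scene. Friction and masses are not known exactly. Their poses are not given: they have to be found in the camera images.
- mould: Fixed half of a flat plywood ukulele mould, bolted down, 45 mm high; its dark rib and bolt heads reach 53 mm. Origin: lock hole axis, bench level. +x along the seam from lock hole (narrow neck end) to the vertical hinge axis at x 306 mm. Fixed half on the -y side, swinging half on +y. Each half is 27 mm wide at x 18-88 mm (pads extra), flaring to 72 mm wide at x 112, 94 at x 225, ending at x 321.
- half (a joint): Angle of the swinging half about its vertical hinge: 0 = shut on the fixed half (firm stop), growing to 1.0 rad as it swings out to the mould's +y side, neck end on an arc of 306 mm radius. Starts at 0.3 to 0.7. It weighs about 0.6 kg, lies flat on the bench and stays where left; about 1.5 N at its neck end moves it.
- lock_hole (a point): Centre of the upper mouth of the 12 mm lock hole, 46 mm above the bench, ringed by a flat steel bush. The neck end has interlocking fingers, 36 x 36 x 15 mm, of the fixed half (top and bottom ply) and the swinging half (middle ply). Shut, their 12 mm holes line up into one straight vertical hole down to the bench.
- half_hole (a point): Centre of the mouth of the hole in the swinging half's middle finger, 31 mm above the bench; it lies 15 mm under lock_hole when the mould is shut.
- pad_fixed (a point): Middle of the outer face of the cork clamping pad (52 mm long, 36 mm high, 3 mm thick, from 4.5 to 40.5 mm above the bench) on the fixed half beside the neck end: x 55, y -30 mm in the mould's frame, 22.5 mm above the bench. Axes as the mould's: -y points outwards.
- pad_half (a point): Middle of the outer face of the like pad on the swinging half, 22.5 mm above the bench, 251 mm from the hinge axis along the seam; x 55, y +30 mm in the mould's frame when shut. Its +y points outwards, away from the seam, and turns with the half. The shut mould measures 60 mm across both pads.
- pin_knob (a point): Middle of the lock pin's knob, where to grip it: round, 22 mm across, 17 mm high. Steel pin, 78 mm long, about 0.1 kg, upright: 10 mm shank 42 mm long with tapered tip, a 24 mm wide collar 4 mm thick, a neck, the knob. Knob's middle is 67 mm above the tip, 25 mm above the collar's underside, 11 mm below the top; z is up along the pin.
- pin_tip (a point): Lower end of the lock pin. With the collar sitting on the mould the tip is about 3 to 5 mm above the bench; the collar on the block holds it 13 mm above the bench.
- block: Dark wooden block 200 x 56 x 55 mm, fixed on the bench, with three 12 mm holes in a row along its x axis, 65 mm apart, in which the lock pin, a peg reamer and a bolt stand, in any order. Origin under its centre.
- reamer: Peg reamer with a pear-shaped wooden handle 31 mm wide, standing in the block, its top 96 mm above its tip (109 mm above the bench). Bystander. Origin at its tip.
- bolt: Hexagon bolt standing in the block, flat head 20 mm wide, 48 mm long. Bystander. Origin at its tip.
- plane: Iron block plane, 160 x 42 x about 60 mm. Bystander. Origin under its centre.
- sanding_block: Cork sanding block, 85 x 48 x 30 mm. Bystander.
- chisel: Chisel lying down, 245 mm long, handle 28 mm thick. Bystander.
- cam_clamp: Wooden cam clamp lying down, 260 x 150 x 24 mm. Bystander.
- glue: White glue bottle, 60 mm across, 165 mm high. Bystander.
- tub: White tub, 90 mm across, 55 mm high. Bystander.
There are look-alikes about, which are no part of the job. There is more than one size of the part that bears pin_knob; the job needs the smallest.

How it is judged:
By the outcome, as a careful person would: the job done as asked, in the order asked, and still so for the second after the job is handed in, while the arm keeps its last pose, push and grip.
It also fails if it takes over 64 s, if anything falls off the work surface, if the arm or the gripper's body presses on something with over 40 N, if the wrist force passes 120 N, or if a joint passes its speed limit or range.

## Robot

A 6-joint arm with a two-finger parallel gripper is mounted at the origin on the work surface. World frame = base frame: x ahead of the robot, y to its left, z up, the work surface at z = 0. Lengths are in m, angles in rad, forces in N, time in s.
With the tool pointing down it reaches from about 0.35 to 0.85 m from the base axis. Payload 8.1 kg.
Tool frame: the origin (TCP) lies at the centre of the arm's flange, where the gripper is bolted on; the fingertips stand 186 mm ahead of it and the grasp point (between the pads) lies 167 mm ahead of it (robot.grasp_offset is the distance from the TCP to the grasp point, in m); z points along the fingers, y is the line along which they close (so a half turn about z gives the same grasp; the last joint's range is limited). The gripper opens to 93 mm and grips with 3 to 60 N. Pads are 15 mm wide; open, the fingers measure 128 mm over their backs; the gripper's body (75 mm by 188 mm) begins 65 mm behind the grasp point.
Start: joints at [1.228, 0.13, 1.488, -0, 1.523, -0.085], TCP at [0.153, 0.58, 0.405] pointing down, gripper open.
Joint ranges: [-2.96, 2.96], [-0.89, 2.26], [0.02, 2.5], [-1.34, 4.48], [0, 2.73], [-2.66, 2.66]. Speed limits (rad/s): [2.39, 2.39, 2.79, 3.14, 3.14, 3.14].

## Interface

Orientations are given as a rotation vector (axis times angle).
In Python, from plant import robot gives the robot as it stands.
- The arm moves only by the tool drive_tool, never from a script. Its argument "moves" is one flat list of numbers, 7 for each row, row after row: the finger opening in mm, from 0 to 93, then the shift along the tool's x, y, z in mm, then the turn, a rotation vector about the tool's x, y, z in degrees. A call has 1 to 8 rows; each row shifts and turns the commanded pose from where the row before left it, along the tool's axes as they then stand; what a row does not reach is not made up. A row lasts 1/10 s, in which the tool goes at most 50 mm and 8.59 degrees, less where a joint would pass 70% of its speed; a pose out of reach is approached as far as the arm can. A call is refused whole if a number of a shift passes 50 or a number of a turn 8.59, either way. A call with a gripper value outside its range is refused whole. The fingers move at their own pace and stop on an object; "grip_force" is the grip in N (left out, the last holds). Time passes only in rows, so rows that do not move let the fingers close. It gives the time, the measured TCP pose, the force, the opening and the grip force at its end, in the units of the state.
- robot.read_state(): the state, without advancing time (a new reading comes with each control period).
- robot.read_camera(name): name is "scene" or "top"; returns a dict with "color" (480x640x3 uint8, red, green, blue), "depth" (480x640 float32, m along the optical axis (not along the pixel's ray), 0 where there is no reading), "mtx" (3x3 intrinsics, pixels), "R" (3x3) and "t" (3): a world point X has camera coordinates R X + t. Camera axes: x right, y down, z forward; pixel columns grow to the right and rows downward; lengths in m; the calibration is good to about 2 mm. A picture is of the moment at which its call begins.
- robot.close_job(): hands the job in; it is judged then, once.
The state is a dict: "t": time; "q": joint angles; "dq": joint speeds; "joint_torque": joint torques, N m; "tool_pos": TCP position; "orientation": TCP orientation; "force": force on the tool from outside, world axes, zero at the start; "wrist_torque": the same for the moment, N m; "opening": finger opening in m; "gripper_force": force on a finger pad.
Only numpy, scipy, OpenCV 4.12 (cv2) and the standard library are available. Lean on these libraries where they do the work, as an engineer would, in place of code of your own. Each camera call takes 0.05 s, during which the arm holds its last target. There are 200 camera calls.

## Working session

There is one attempt and no reset: what is moved stays moved. The work goes in short steps, Python scripts to look and compute and a tool call to move; the robot and the scene stay as the last step left them, time stands still between calls to the robot, and variables do not carry over. Pictures are saved under pics/ and viewed, at most 10 in all, crops included, and the job is handed in when it is done.

Besides the shell and the picture viewer there is one more tool, called after "Emit:" in YAML: its name, and indented under it one key for each argument. drive_tool: Moves the arm, as the interface text tells. Its arguments: {"type":"object","properties":{"moves":{"type":"array","items":{"type":"number"}},"grip_force":{"type":"number"}},"required":["moves"]}

```bash
ls; mkdir -p pics; cat > h.py <<'E'
import numpy as np, cv2
from plant import robot
from scipy.spatial.transform import Rotation as Ro
def snap(n):
    c=robot.read_camera(n); np.savez('%s.npz'%n,**c); return c
def load(n): return dict(np.load('%s.npz'%n))
def at(c,u,v,z=None):
    """world point at pixel: from depth, or on plane height z"""
    K=c['mtx'];r=np.array([(u-K[0,2])/K[0,0],(v-K[1,2])/K[1,1],1.])
    o=-c['R'].T@c['t'];d=c['R'].T@r
    if z is None:
        p=c['depth'][int(v)-1:int(v)+2,int(u)-1:int(u)+2];p=p[p>0];s=np.median(p) if p.size else np.nan
    else: s=(z-o[2])/d[2]
    return o+s*d
def px(c,X):
    p=c['mtx']@(c['R']@np.asarray(X,float)+c['t']);return p[:2]/p[2]
def save(c,f,box=None,k=1):
    im=c['color'][:,:,::-1]
    if box: u0,v0,u1,v1=box; im=im[v0:v1,u0:u1]
    cv2.imwrite('pics/'+f,cv2.resize(im,None,fx=k,fy=k,interpolation=cv2.INTER_CUBIC))
E
python3 - <<'E'
from h import *
for n in ('top','scene'):
    c=snap(n); save(c,n+'0.png'); print(n,-c['R'].T@c['t'],c['R'][2],c['mtx'][0,0])
s=robot.read_state();print(s['tool_pos'],s['orientation'],s['t'],Ro.from_rotvec(s['orientation']).as_matrix().round(3))
E
```

```text
pics
top [0.32745951 0.01471635 1.7448409 ] [ 0.10352306  0.00661814 -0.99460504] 618.407464190987
scene [ 1.07452259 -0.43153449  0.90088233] [-0.51908799  0.40907456 -0.75047029] 475.159831330388
[0.15288114 0.57998076 0.40377769] [-4.03819660e-01 -3.11514490e+00  2.61411135e-03] 0.1 [[-0.967  0.255 -0.001]
 [ 0.255  0.967 -0.002]
 [ 0.    -0.002 -1.   ]]
```

View pics/top0.png

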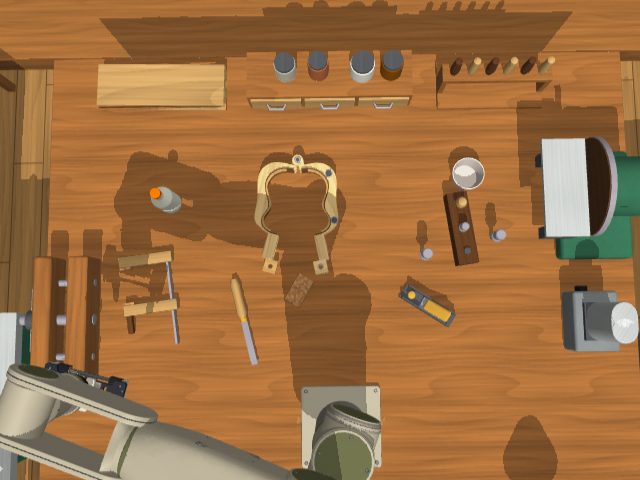

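View pics/scene0.png

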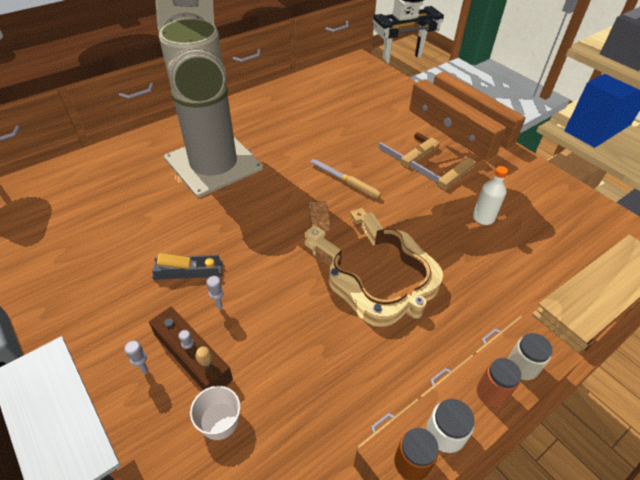

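Top view: the mould has its hinge at (297,162). The right half (bolts, neck end at 321,266) is fixed and the left half (neck end at 270,266) swings. Candidates for the pin are the small one in the block at (464,226), larger look-alikes standing on the bench at (427,254) and (498,236), the bolt at (467,251) and the reamer at (462,202). I choose (464,226), and a close crop will check it.

```bash
python3 - <<'E'
from h import *
t=load('top');s=load('scene')
def cr(c,b):
    u0,v0,u1,v1=b;return cv2.resize(c['color'][v0:v1,u0:u1,::-1],(400,300),interpolation=cv2.INTER_CUBIC)
A=np.vstack([np.hstack([cr(t,(410,185,510,260+0)),cr(t,(250,225,350,300))]),np.hstack([cr(s,(120,265,240,355)),cr(s,(290,195,410,285))])])
cv2.imwrite('pics/c1.png',A)
for u,v in [(464,226),(462,202),(467,251),(427,254),(498,236),(270,266),(321,266),(297,160),(329,173),(334,220)]: print((u,v),at(t,u,v).round(4))
E
```

```text
(464, 226) [ 0.5353 -0.3368  0.09  ]
(462, 202) [ 0.5973 -0.3292  0.1109]
(467, 251) [ 0.4704 -0.3495  0.0581]
(427, 254) [ 0.4598 -0.2332  0.1033]
(498, 236) [ 0.5058 -0.4238  0.1025]
(270, 266) [0.4392 0.1951 0.0025]
(321, 266) [0.4375 0.0511 0.0021]
(297, 160) [0.7317 0.1143 0.0507]
(329, 173) [0.6927 0.0253 0.0547]
(334, 220) [0.5606 0.013  0.0557]
```

View pics/c1.png

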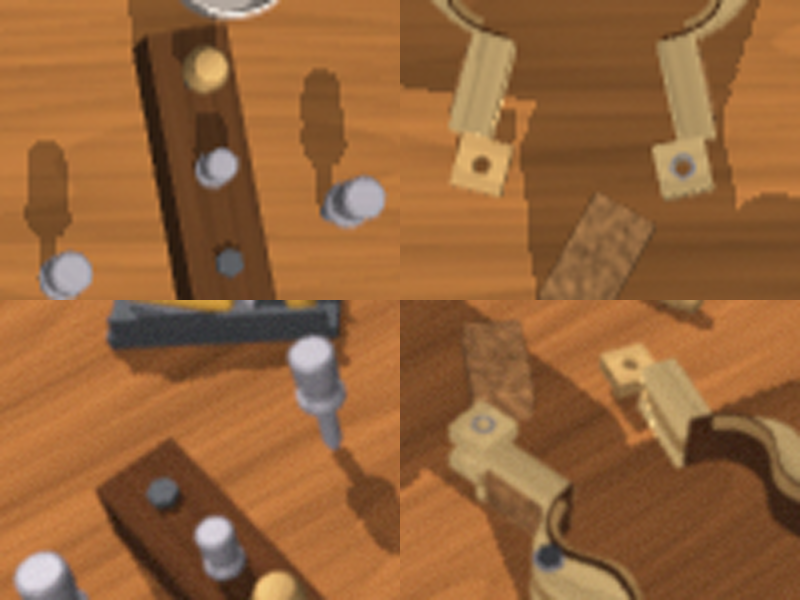

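The crop confirms it: the block holds the small pin with a round knob (top disc at top-view 465.5,225.6), the bolt and the reamer. The larger copies stand on the bench. The bushed lock hole is at (320.5,266.3), and the hole in the swinging half is at (270,266).

```bash
python3 - <<'E'
from h import *
t=load('top');s=load('scene')
for n,a,b,z in [('knobtop',(465.4,225.4),(183.9,333.8),.091),('lock',(320.4,266.2),(314.9,231.9),.046),('half',(269.9,265.9),(358.7,213.9),.031)]:
    print(n,at(t,*a,z=z).round(4),at(s,*b,z=z).round(4))
# hinge: intersect circles
L=(at(t,320.4,266.2,z=.046)+at(s,314.9,231.9,z=.046))[:2]/2;H=(at(t,269.9,265.9,z=.031)+at(s,358.7,213.9,z=.031))[:2]/2
m=(L+H)/2;d=H-L;l=np.linalg.norm(d);n=np.array([d[1],-d[0]])/l;n*=np.sign(n[0])
C=m+n*np.sqrt(.306**2-l*l/4);print('hinge',C,px(t,[*C,.05]),px(s,[*C,.05]),'angle',2*np.arcsin(l/.612),'seam dir',np.degrees(np.arctan2(*(C-L)[::-1])))
# block axis: from reamer to bolt
E
```

```text
knobtop [ 0.5368 -0.3404  0.091 ] [ 0.537  -0.3424  0.091 ]
lock [0.4342 0.0519 0.046 ] [0.4355 0.05   0.046 ]
half [0.4376 0.1924 0.031 ] [0.4399 0.1887 0.031 ]
hinge [0.73463126 0.11241849] [297.68249733 159.01437727] [419.44571066 299.20782423] angle 0.46048074283383267 seam dir 11.59181347885679
```

```bash
cat >> h.py <<'E'
C=np.array([0.7346,0.1124]);TH=np.radians(11.6);L=np.array([.4349,.0510])
def halfpt(a,x,y):
    "x,y relative to hinge in half frame, world xy"
    b=TH-a; return C+np.array([[np.cos(b),-np.sin(b)],[np.sin(b),np.cos(b)]])@[x,y]
def go(xyz,yaw,st=None):
    "tool-axes shift (mm) and turn about tool z (deg) to reach TCP xyz with tool y at yaw deg"
    st=st or robot.read_state();R=Ro.from_rotvec(st['orientation']).as_matrix()
    y0=np.degrees(np.arctan2(R[1,1],R[0,1]))
    print('shift',(R.T@(np.array(xyz)-st['tool_pos'])*1000).round(1),'turn z',round(-(yaw-y0),1),'tilt',R[2].round(4),'pos',st['tool_pos'].round(4),'yaw',round(y0,2))
E
python3 - <<'E'
from h import *
t=load('top');s=load('scene')
save(t,'sand.png',(255,250,335,310),10)
print(px(t,[.417,.11,.03]))
for uv in [(299,274),(300,277),(313,281)]: print(at(t,*uv),at(t,*uv,z=.03))
# height map: points of sanding block
P=np.array([at(t,u,v) for v in range(268,312) for u in range(280,320)])
m=(P[:,2]>.02)&(P[:,2]<.04);Q=P[m];r=np.linalg.norm(Q[:,:2]-C,axis=1);i=r.argmin();print(m.sum(),Q[i],r[i],np.sort(r)[:6],Q.min(0),Q.max(0))
p=halfpt(.46,-.251,.0675);print(p);go([*p,.404],75.2)
E
```

```text
[299.64007474 273.00891838]
[0.41447544 0.11202058 0.02597437] [0.41427165 0.11179269 0.03      ]
[0.40596134 0.1091132  0.02920351] [0.4059249  0.10906937 0.03      ]
[0.3949678  0.0735767  0.01650396] [0.39444065 0.07311708 0.03      ]
528 [0.41737403 0.11213236 0.02370507] 0.3172260854216485 [0.31722609 0.31725111 0.32007104 0.32008952 0.32012478 0.32014279] [0.326037   0.07595116 0.02129126] [0.41737403 0.15130135 0.03384962]
[0.50907076 0.24160454]
shift [-4.307e+02 -2.364e+02  1.000e-01] turn z 0.0 tilt [ 2.0e-04 -1.7e-03 -1.0e+00] pos [0.1529 0.58   0.4038] yaw 75.23
```

View pics/sand.png

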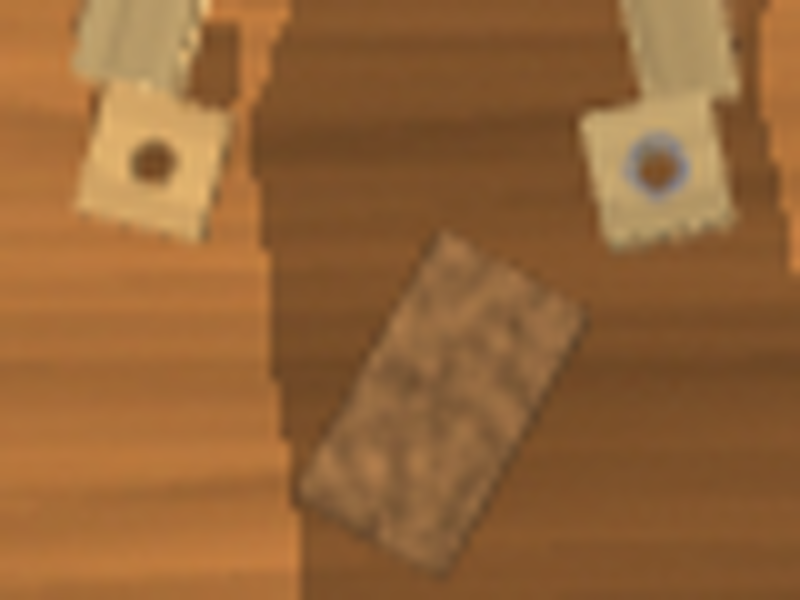

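The sanding block's near corner, at (299,272.7) in the top view, is about 317 mm from the hinge. The swinging finger's outer corner sweeps at about 324 mm, so they would collide. I'll shift the block back about 20 mm along its own axis, shut the mould, then put the block back.

```bash
python3 - <<'E'
from h import *
t=load('top')
p=at(t,298.85,289.85,z=.03);print(p)
go([p[0],p[1],.260],60.5)
E
```

```text
[0.37043964 0.1124705  0.03      ]
shift [-329.6 -396.3  144.4] turn z 14.7 tilt [ 2.0e-04 -1.7e-03 -1.0e+00] pos [0.1529 0.58   0.4038] yaw 75.23
```

Emit:
drive_tool:
  moves: [75,-30,-36,15,0,0,0,75,-30,-36,15,0,0,0,75,-30,-36,15,0,0,0,75,-30,-36,15,0,0,0,75,-30,-36,15,0,0,0,75,-30,-36,15,0,0,0,75,-30,-36,15,0,0,0,75,-30,-36,15,0,0,0]
  grip_force: 15

```text
t: 0.9
tool_pos: [0.3117, 0.2387, 0.284]
orientation: [0.403, 3.115, 0.0]
force: [1.1, 0.3, -0.4]
opening: 0.0748
gripper_force: 0.0
```

Emit:
drive_tool:
  moves: [75,-30,-36,8,0,0,0,75,-30,-36,8,0,0,0,75,-30,-36,8,0,0,0,75,0,0,0,0,0,7.3,75,0,0,0,0,0,7.4,75,0,0,0,0,0,0]

```text
t: 1.5
tool_pos: [0.371, 0.1125, 0.2604]
orientation: [-0.805, -3.036, 0.0]
force: [-0.6, 0.7, -0.6]
opening: 0.0746
gripper_force: 0.0
```

```bash
python3 - <<'E'
from h import *
go([.3704,.1125,.195],60.5); s=robot.read_state(); print(s['t'],s['q'],s['force'],s['opening'])
E
```

```text
shift [ 0.5 -0.3 65.4] turn z -0.2 tilt [ 6.e-04 -4.e-04 -1.e+00] pos [0.371  0.1125 0.2604] yaw 60.31
1.5 [ 1.61921075e-01 -3.61583009e-01  2.21134754e+00  4.29558144e-05
  1.29259105e+00 -8.90728640e-01] [-0.56055628  0.742075   -0.55506771] 0.07455530816856741
```

Emit:
drive_tool:
  moves: [75,0,0,35,0,0,0,75,0,0,30,0,0,0,75,0,0,0,0,0,0,40,0,0,0,0,0,0,40,0,0,0,0,0,0,40,0,0,0,0,0,0]

```text
t: 2.1
tool_pos: [0.372, 0.1134, 0.1975]
orientation: [0.797, 3.036, 0.002]
force: [-0.0, 0.4, 0.3]
opening: 0.0556
gripper_force: 0.0
```

Emit:
drive_tool:
  moves: [40,0,0,0,0,0,0,40,0,0,0,0,0,0,40,0,0,0,0,0,0]

```text
t: 2.4
tool_pos: [0.3718, 0.1133, 0.197]
orientation: [0.798, 3.036, 0.001]
force: [-0.7, -1.5, 6.4]
opening: 0.0478
gripper_force: 15.0
```

Emit:
drive_tool:
  moves: [40,0,0,-5,0,0,0,40,10,0,0,0,0,0,40,10,0,0,0,0,0,40,0,0,4,0,0,0,40,0,0,0,0,0,0]

```text
t: 2.9
tool_pos: [0.3531, 0.1233, 0.1964]
orientation: [-0.797, -3.039, 0.0]
force: [0.5, 0.2, -0.3]
opening: 0.0479
gripper_force: 15.0
```

Emit:
drive_tool:
  moves: [75,0,0,0,0,0,0,75,0,0,0,0,0,0,75,0,0,0,0,0,0,75,0,0,-35,0,0,0,75,0,0,-35,0,0,0,20,0,0,0,0,0,0]

```text
t: 3.5
tool_pos: [0.3557, 0.1233, 0.2715]
orientation: [0.798, 3.031, 0.006]
force: [1.4, 0.0, 0.2]
opening: 0.0706
gripper_force: 0.0
```

```bash
python3 - <<'E'
from h import *
go([*halfpt(.46,-.251,.0725),.262],75.2)
c=snap('scene');save(c,'s1.png',(260,150,420,270),5)
E
```

```text
shift [-74.  183.2  10.9] turn z -14.7 tilt [-0.006   0.0052 -1.    ] pos [0.3557 0.1233 0.2715] yaw 60.52
```

View pics/s1.png

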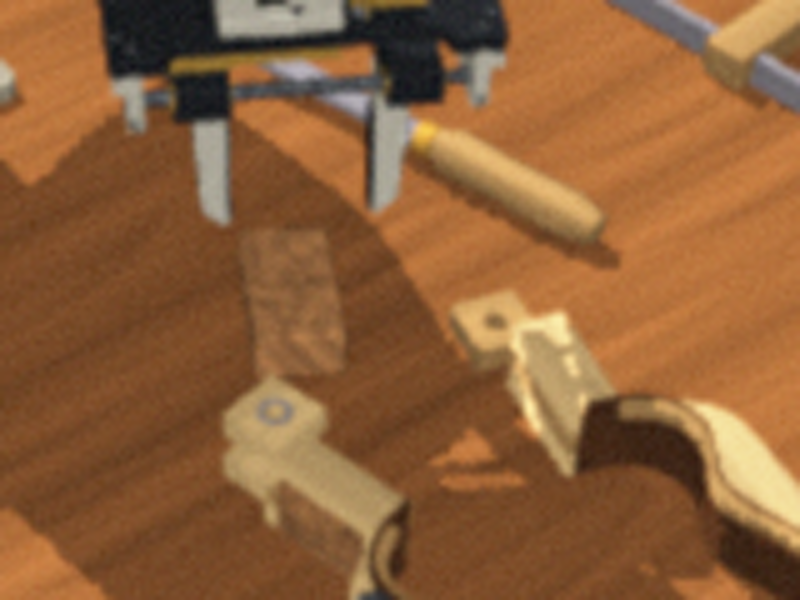

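The view shows the sanding block (290,300 in the crop) moved back, clear of the arc. The chisel is untouched. Next I go to the outside of the swinging half with the fingers closed.

Emit:
drive_tool:
  moves: [0,-18.5,45.8,0,0,0,0,0,-18.5,45.8,0,0,0,0,0,-18.5,45.8,0,0,0,0,0,-18.5,45.8,0,0,0,0,0,0,0,0,0,0,-7.3,0,0,0,0,0,0,-7.4,0,0,0,0,0,0,0]

```text
t: 4.25
tool_pos: [0.5079, 0.246, 0.2643]
orientation: [-0.4, -3.113, 0.003]
force: [0.2, 0.0, 0.5]
opening: 0.0113
gripper_force: 0.0
```

```bash
python3 - <<'E'
from h import *
go([*halfpt(.46,-.251,.0725),.198],75.2)
print(robot.read_state()['opening'])
Cp=halfpt(.46,-.251,.03);print(Cp)
E
```

```text
shift [-2.5  1.2 66.2] turn z 0.2 tilt [ 0.0029 -0.0022 -1.    ] pos [0.5079 0.246  0.2643] yaw 75.36
0.011270376553599918
[0.49951935 0.20534133]
```

Emit:
drive_tool:
  moves: [0,-2,0,33,0,0,0,0,0,0,33,0,0,0,0,0,0,0,0,0,0,0,0,-10,0,0,0,0,0,0,-10,0,0,0,0]

```text
t: 4.75
tool_pos: [0.5055, 0.2258, 0.2024]
orientation: [0.405, 3.113, 0.001]
force: [-0.4, 0.5, 0.6]
opening: 0.0004
gripper_force: 0.0
```

Emit:
drive_tool:
  moves: [0,2,-10,0,0,0,-2,0,2.4,-13,0,0,0,-3,0,2.4,-13,0,0,0,-3,0,2.4,-13,0,0,0,-3,0,2.4,-13,0,0,0,-3,0,2.4,-13,0,0,0,-3,0,2.4,-13,0,0,0,-3]

```text
t: 5.45
tool_pos: [0.4799, 0.1402, 0.2032]
orientation: [-0.145, 3.134, 0.001]
force: [1.0, 1.6, 0.3]
opening: 0.0006
gripper_force: 0.7
```

```bash
python3 - <<'E'
from h import *
s=robot.read_state();go([*halfpt(0,-.251,.0475),.198],101.6)
print(s['t'],s['force'],s['opening'])
E
```

```text
shift [  3.6 -31.5   5.2] turn z -6.3 tilt [-4.4e-03  7.0e-04 -1.0e+00] pos [0.4799 0.1402 0.2032] yaw 95.28
5.45 [1.0186186  1.6487237  0.32381167] 0.0005762011357333918
```

Emit:
drive_tool:
  moves: [0,1.5,-9,0,0,0,-2,0,1.5,-9,0,0,0,-2,0,1,-7,0,0,0,-2,0,0,0,0,0,0,0]

```text
t: 5.85
tool_pos: [0.4789, 0.1146, 0.2027]
orientation: [-0.305, 3.123, -0.0]
force: [-0.2, 0.9, 0.4]
opening: 0.0005
gripper_force: 0.0
```

Emit:
drive_tool:
  moves: [0,0,-3,0,0,0,0,0,0,-2,0,0,0,0,0,0,0,0,0,0,0]

```text
t: 6.15
tool_pos: [0.4795, 0.1107, 0.2012]
orientation: [-0.306, 3.126, -0.0]
force: [-0.0, -0.5, 0.2]
opening: 0.0003
gripper_force: 0.0
```

```bash
python3 - <<'E'
from h import *
s=robot.read_state();go([*halfpt(0,-.251,.0475),.198],101.6)
print(s['t'],s['force'],s['opening'])
E
```

```text
shift [ 0.7 -2.2  3.2] turn z -0.4 tilt [-9.e-04 -2.e-04 -1.e+00] pos [0.4795 0.1107 0.2012] yaw 101.2
6.15 [-0.02589613 -0.48421051  0.21196403] 0.0003487263623506396
```

Emit:
drive_tool:
  moves: [0,0,-2,0,0,0,0,0,0,-1,0,0,0,0,0,0,0,0,0,0,0,0,0,0,0,0,0,0]

```text
t: 6.55
tool_pos: [0.4798, 0.1079, 0.2006]
orientation: [0.307, -3.126, 0.0]
force: [0.3, 0.5, 1.9]
opening: 0.0006
gripper_force: 0.3
```

Emit:
drive_tool:
  moves: [0,0,-1,0,0,0,0,0,0,-1,0,0,0,0,0,0,0,0,0,0,0]

```text
t: 6.85
tool_pos: [0.4801, 0.106, 0.2006]
orientation: [0.307, -3.126, -0.001]
force: [-0.7, 2.8, 0.9]
opening: 0.0002
gripper_force: 1.8
```

Emit:
drive_tool:
  moves: [0,0,-1,0,0,0,0,0,0,-1,0,0,0,0,0,0,0,0,0,0,0]

```text
t: 7.15
tool_pos: [0.4802, 0.1054, 0.2007]
orientation: [0.307, -3.126, -0.005]
force: [-3.3, 12.5, 2.7]
opening: 0.0003
gripper_force: 6.9
```

Emit:
drive_tool:
  moves: [0,0,-1,0,0,0,0,0,0,0,0,0,0,0]

```text
t: 7.35
tool_pos: [0.4802, 0.105, 0.2007]
orientation: [0.307, -3.126, -0.008]
force: [-4.8, 17.4, 3.8]
opening: 0.0004
gripper_force: 9.3
```

```bash
python3 - <<'E'
from h import *
s=robot.read_state();go([*halfpt(0,-.251,.0475),.198],101.6)
print(s['t'],s['force'],s['opening'])
c=snap('scene');save(c,'s2.png',(280,170,440,290),5)
E
```

```text
shift [0.4 3.5 2.7] turn z -0.4 tilt [ 3.e-04  5.e-03 -1.e+00] pos [0.4802 0.105  0.2007] yaw 101.24
7.35 [-4.84986645 17.37289771  3.84677658] 0.0004385028313935918
```

View pics/s2.png

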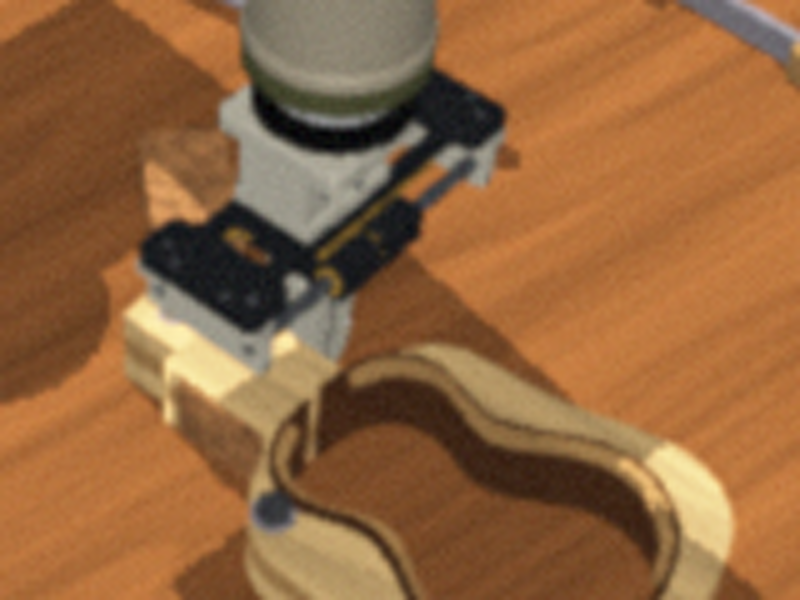

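The halves have met: the seam is closed in the view and the force rose steeply to 17 N at the stop. I back off and put the sanding block back.

Emit:
drive_tool:
  moves: [0,0,5,0,0,0,0,0,0,15,0,0,0,0,0,0,10,-20,0,0,0,0,0,0,-45,0,0,0,75,0,0,0,0,0,8,75,0,0,0,0,0,8,75,0,0,0,0,0,8,75,0,0,0,0,0,8]

```text
t: 8.2
tool_pos: [0.475, 0.1321, 0.2658]
orientation: [0.575, 3.088, -0.001]
force: [0.5, 0.1, 0.6]
opening: 0.0276
gripper_force: 0.0
```

Emit:
drive_tool:
  moves: [75,0,0,0,0,0,8,75,0,0,0,0,0,0.7]

```text
t: 8.4
tool_pos: [0.475, 0.1321, 0.2657]
orientation: [0.803, 3.037, -0.001]
force: [-0.6, 0.2, -0.1]
opening: 0.0435
gripper_force: 0.0
```

```bash
python3 - <<'E'
from h import *
c=snap('top')
# tool hides little; measure lock hole pixel later
go([.3535,.1233,.262],60.5);print(robot.read_state()['opening'])
save(c,'t2.png',(250,225,350,300),8)
E
```

```text
shift [101.5 -67.4   3.7] turn z 0.1 tilt [-4.e-04 -4.e-04 -1.e+00] pos [0.475  0.1322 0.2657] yaw 60.59
0.048119512620210886
```

Emit:
drive_tool:
  moves: [75,34,-22.5,0,0,0,0,75,34,-22.5,0,0,0,0,75,33.5,-22.4,0,0,0,0,75,0,0,35,0,0,0,75,0,0,35,0,0,0,75,0,0,0,0,0,0,40,0,0,0,0,0,0,40,0,0,0,0,0,0]

```text
t: 9.25
tool_pos: [0.3544, 0.1238, 0.1972]
orientation: [0.797, 3.038, 0.001]
force: [0.6, -0.1, 0.9]
opening: 0.063
gripper_force: 0.0
```

Emit:
drive_tool:
  moves: [40,0,0,0,0,0,0,40,0,0,0,0,0,0,40,0,0,0,0,0,0,40,0,0,0,0,0,0]

```text
t: 9.65
tool_pos: [0.3542, 0.1238, 0.1968]
orientation: [0.798, 3.037, 0.001]
force: [-0.9, -0.5, 5.1]
opening: 0.0479
gripper_force: 15.0
```

Emit:
drive_tool:
  moves: [40,0,0,-5,0,0,0,40,-10,0,0,0,0,0,40,-10,0,0,0,0,0,40,0,0,4,0,0,0,40,0,0,0,0,0,0,75,0,0,0,0,0,0,75,0,0,0,0,0,0,75,0,0,0,0,0,0]

```text
t: 10.45
tool_pos: [0.3704, 0.1139, 0.1964]
orientation: [-0.799, -3.038, 0.001]
force: [0.4, 0.3, -0.0]
opening: 0.0671
gripper_force: 0.0
```

Emit:
drive_tool:
  moves: [75,0,0,-35,0,0,0,75,0,0,-45,0,0,0,50,0,0,0,0,0,-8.2,50,0,0,0,0,0,-8.2,50,0,0,0,0,0,-8.2,50,0,0,0,0,0,-8.2,50,0,0,0,0,0,-8.2,50,0,0,0,0,0,0]

```text
t: 11.25
tool_pos: [0.3706, 0.1139, 0.2766]
orientation: [0.32, -3.125, 0.0]
force: [0.5, -0.1, 0.2]
opening: 0.0501
gripper_force: 0.0
```

```bash
python3 - <<'E'
from h import *
go([.5369,-.3412,.320],101.6);s=robot.read_state();print(s['opening'],s['q'])
E
```

```text
shift [ -70.7 -479.3  -43.4] turn z 0.1 tilt [ 3.e-04  0.e+00 -1.e+00] pos [0.3706 0.1139 0.2766] yaw 101.68
0.050093089086599665 [ 1.65728423e-01 -3.83612593e-01  2.19633542e+00  1.60426264e-05
  1.32914773e+00 -1.60896674e+00]
```

Emit:
drive_tool:
  moves: [50,-7,-47,-11,0,0,0,50,-7,-47,-11,0,0,0,50,-7,-47,-11,0,0,0,50,-7,-47,-10,0,0,0,50,-7,-48,0,0,0,0,50,-7,-48,0,0,0,0,50,-7,-48,0,0,0,0,50,-7,-48,0,0,0,0]

```text
t: 12.05
tool_pos: [0.5019, -0.2493, 0.3195]
orientation: [0.307, -3.127, -0.0]
force: [1.0, 0.5, 0.5]
opening: 0.0501
gripper_force: 0.0
```

Emit:
drive_tool:
  moves: [50,-7,-48,0,0,0,0,50,-7.7,-51,0,0,0,0,50,0,0,0,0,0,0,50,0,0,0,0,0,0]

```text
out of range
```

Emit:
drive_tool:
  moves: [50,-7,-48,0,0,0,0,50,-7.7,-49,0,0,0,0,50,0,-2,0,0,0,0,50,0,0,0,0,0,0]

```text
t: 12.45
tool_pos: [0.5356, -0.3422, 0.3183]
orientation: [0.307, -3.125, -0.003]
force: [-0.0, 0.0, 0.3]
opening: 0.0499
gripper_force: 0.0
```

```bash
python3 - <<'E'
from h import *
go([.5369,-.3412,.250],101.6);s=robot.read_state();print(s['t'],s['opening'],s['q'])
c=snap('scene');t=snap('top')
S=c['color'][150:240, 290:410,::-1]
A=cv2.resize(c['color'][235:355,120:280,::-1],(800,600),interpolation=cv2.INTER_CUBIC)[:, :]
B=cv2.resize(t['color'][240:300,280:340,::-1],(400,400),interpolation=cv2.INTER_CUBIC)
D=cv2.resize(c['color'][190:250,280:370,::-1],(400,267),interpolation=cv2.INTER_CUBIC)
W=np.zeros((600,800,3),np.uint8);W[:300,:400]=cv2.resize(A,(400,300));W[:400,400:]=B;W[300:567,:400]=D
cv2.imwrite('pics/s3.png',W)
E
```

```text
shift [-1.6  0.6 68.3] turn z -0.4 tilt [ 0.0015  0.002  -1.    ] pos [ 0.5356 -0.3422  0.3183] yaw 101.23
12.45 0.049947708497677094 [-6.49284507e-01  2.79114202e-01  1.47840731e+00  2.28475099e-04
  1.38653328e+00 -2.41610882e+00]
```

View pics/s3.png

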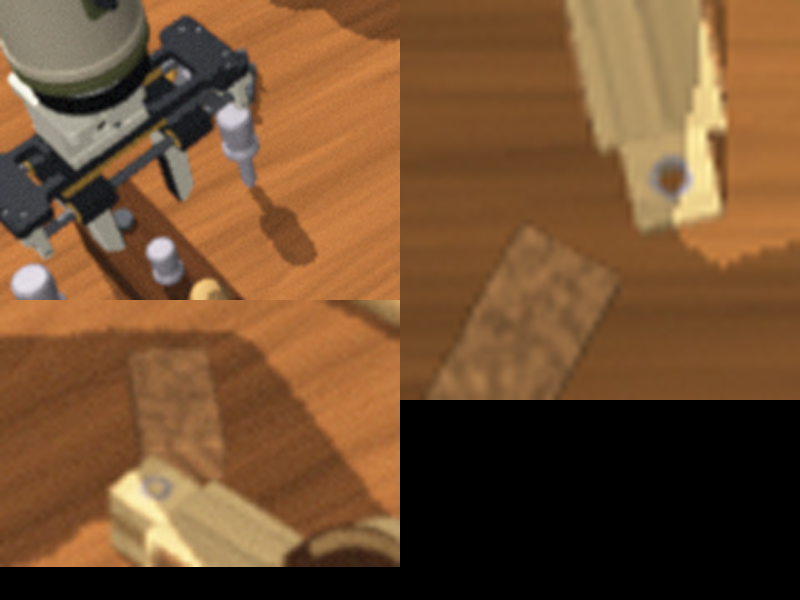

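The mould is shut, and the hole ring shows at (320.2,266.1) in top and (314.9,231.6) in scene. The sanding block is back, with its corner at (299.2,273.5). The gripper is above the pin and clear of the bolt and reamer, so I descend.

Emit:
drive_tool:
  moves: [50,-1.5,0.6,30,0,0,0,50,0,0,30,0,0,0,50,0,0,8,0,0,0,50,0,0,0,0,0,0,10,0,0,0,0,0,0,10,0,0,0,0,0,0,10,0,0,0,0,0,0]
  grip_force: 40

```text
t: 13.25
tool_pos: [0.5377, -0.3408, 0.2537]
orientation: [-0.315, 3.124, -0.003]
force: [0.7, 0.3, -0.6]
opening: 0.0307
gripper_force: 0.0
```

Emit:
drive_tool:
  moves: [10,0,0,0,0,0,0,10,0,0,0,0,0,0,10,0,0,0,0,0,0]

```text
t: 13.55
tool_pos: [0.5375, -0.3408, 0.2528]
orientation: [-0.315, 3.125, -0.002]
force: [-1.2, -0.0, 5.6]
opening: 0.021
gripper_force: 40.0
```

```bash
python3 - <<'E'
from h import *
s=robot.read_state();go([.5369,-.3412,.250],101.6);print(s['t'],s['opening'],s['force'],s['gripper_force'])
E
```

```text
shift [ 0.7 -0.2  2.8] turn z -0.1 tilt [-0.0011 -0.0012 -1.    ] pos [ 0.5375 -0.3408  0.2528] yaw 101.52
13.55 0.021021245845227177 [-1.24284923 -0.01961729  5.58965895] 40.00157842005137
```

Emit:
drive_tool:
  moves: [10,0,0,-10,0,0,0,10,0,0,-20,0,0,0,10,0,0,-30,0,0,0,10,0,0,-30,0,0,0,10,0,0,0,0,0,0]

```text
t: 14.05
tool_pos: [0.5383, -0.3413, 0.3477]
orientation: [-0.315, 3.12, -0.008]
force: [0.8, -0.9, -1.1]
opening: 0.0208
gripper_force: 40.0
```

```bash
python3 - <<'E'
from h import *
s=robot.read_state();go([.4349,.0510,.32],101.6);print(s['t'],s['opening'],s['force'],s['gripper_force'])
E
```

```text
shift [ 23.  405.2  25.2] turn z -0.1 tilt [-0.0053 -0.0059 -1.    ] pos [ 0.5383 -0.3413  0.3477] yaw 101.53
14.05 0.020763012977301428 [ 0.77442169 -0.94647908 -1.12847587] 39.99980296619469
```

Emit:
drive_tool:
  moves: [10,2.5,30,0,0,0,0,10,2.5,48,0,0,0,0,10,2.5,48,0,0,0,0,10,2.5,48,0,0,0,0,10,2.5,48,0,0,0,0,10,2.5,48,0,0,0,0,10,2.5,48,0,0,0,0,10,2.5,48,0,0,0,0]

```text
t: 14.85
tool_pos: [0.4432, 0.0158, 0.341]
orientation: [0.315, -3.125, -0.001]
force: [1.6, 0.7, -0.1]
opening: 0.0209
gripper_force: 40.0
```

Emit:
drive_tool:
  moves: [10,2,30,0,0,0,0,10,1,9,10,0,0,0,10,0,0,12,0,0,0,10,0,0,0,0,0,0,10,0,0,0,0,0,0]

```text
t: 15.35
tool_pos: [0.4337, 0.0506, 0.3187]
orientation: [0.313, -3.124, 0.0]
force: [-0.4, -0.9, -0.4]
opening: 0.0208
gripper_force: 40.0
```

```bash
python3 - <<'E'
from h import *
s=robot.read_state();go([.4349,.0510,.32],101.6);print(s['t'],s['opening'],s['force'],s['gripper_force'])
c=snap('scene');t=snap('top')
b=cv2.resize(c['color'][195:255,280:350,::-1],(700,600),interpolation=cv2.INTER_CUBIC);cv2.imwrite('pics/s4.png',b)
p=s['tool_pos'];print(px(c,[*p[:2],p[2]-.2398]),px(c,[*L,.046]),px(t,[*p[:2],.06]))
E
```

```text
shift [-1.3  0.2 -1.3] turn z -0.2 tilt [ 0.0021  0.     -1.    ] pos [0.4337 0.0506 0.3187] yaw 101.44
15.35 0.02082756298126125 [-0.37689626 -0.87219234 -0.42817768] 39.99984117195709
[314.75698242 222.01817192] [315.08289832 231.57717808] [320.75736702 266.07175238]
```

View pics/s4.png

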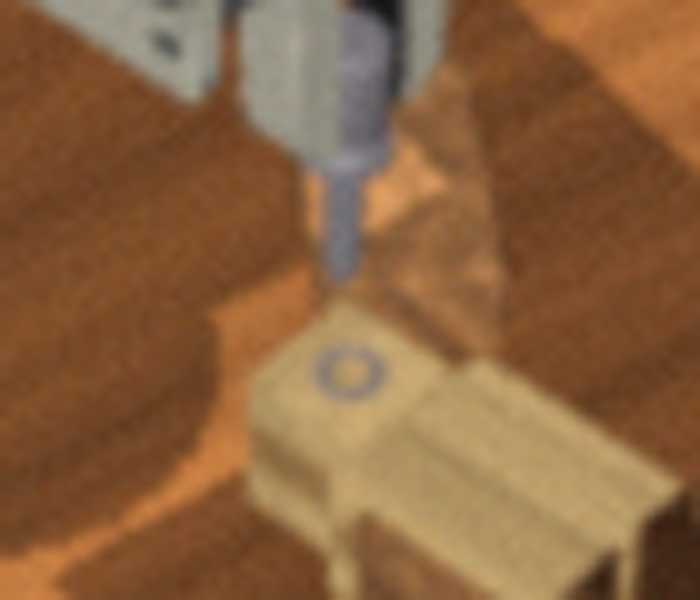

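The crop shows the tip end at (341,281) and the bush ring centre at (350,373). The shank runs from (350,170) to (341,280).

```bash
python3 - <<'E'
from h import *
c=load('scene');f=lambda x,y:(280+x/10-.45,195+y/10-.45)
z=.3187-.2398
tip=at(c,*f(341,281),z=z);hole=at(c,*f(350,373),z=.046);col=at(c,*f(352,165),z=z+.042);print('tip',tip,'hole',hole,'collar',col,'d',hole-tip)
a=px(c,[*tip[:2],z]);b=px(c,[*tip[:2],z+.042]);print('vertical over shank px',(b-a)*10)
R=Ro.from_rotvec(robot.read_state()['orientation']).as_matrix();d=hole-tip;d[2]=0;print('tool',R.T@d*1000)
E
```

```text
tip [0.433802   0.04719158 0.0789    ] hole [0.43486632 0.04939123 0.046     ] collar [0.4376242  0.04727482 0.1209    ] d [ 0.00106432  0.00219965 -0.0329    ]
vertical over shank px [   1.00954643 -125.10747534]
tool [-1.47894410e+00  1.94524449e+00 -9.01108578e-04]
```

Emit:
drive_tool:
  moves: [10,-1.3,1.5,10,0,0,0,10,0,0,13,0,0,0,10,0,0,0,0,0,0,10,0,0,0,0,0,0,10,0,0,0,0,0,0]

```text
t: 15.95
tool_pos: [0.4348, 0.0535, 0.2968]
orientation: [0.316, -3.126, 0.0]
force: [0.3, -1.1, -1.8]
opening: 0.0209
gripper_force: 40.0
```

```bash
python3 - <<'E'
from h import *
s=robot.read_state();print(s['tool_pos'],s['force'])
old=load('scene');c=snap('scene')
z=s['tool_pos'][2]-.2398
cv2.imwrite('pics/s5.png',cv2.resize(c['color'][205:250,285:345,::-1],(800,600),interpolation=cv2.INTER_CUBIC))
# shank centre by row: grey vs orange (r-b small)
for n,cc,v0,v1 in (('old',old,213,223),('new',c,219,232)):
    im=cc['color'].astype(float);g=np.clip(1-(im[:,:,0]-im[:,:,2]-10)/50,0,1)
    for v in range(v0,v1):
        w=g[v,309:320];print(n,v,(w*np.arange(309,320)).sum()/max(w.sum(),1e-6),w.sum().round(1))
a=px(c,[.4349,.051,z]);b=px(c,[.4349,.051,z+.042]);print(a,b)
E
```

```text
[0.43475275 0.05345837 0.29682383] [ 0.33461138 -1.11256792 -1.7825363 ]
old 213 313.89090909090913 3.3
old 214 313.9108280254777 3.1
old 215 313.86335403726713 3.2
old 216 313.85185185185185 3.2
old 217 313.8375 3.2
old 218 313.8265895953757 3.5
old 219 313.8445595854922 3.9
old 220 313.6989247311828 3.7
old 221 313.6748466257668 3.3
old 222 313.70707070707067 2.0
new 219 315.37569060773484 3.6
new 220 315.39156626506025 3.3
new 221 315.4638554216867 3.3
new 222 315.4655172413793 3.5
new 223 315.4010989010989 3.6
new 224 315.1837837837838 3.7
new 225 315.0518134715026 3.9
new 226 315.0324324324324 3.7
new 227 314.8679245283019 3.2
new 228 314.8909090909091 2.2
new 229 314.9078947368421 1.5
new 230 314.43999999999994 2.5
new 231 314.7386363636364 1.8
[315.11847669 228.49515085] [315.25879617 216.33977619]
```

View pics/s5.png

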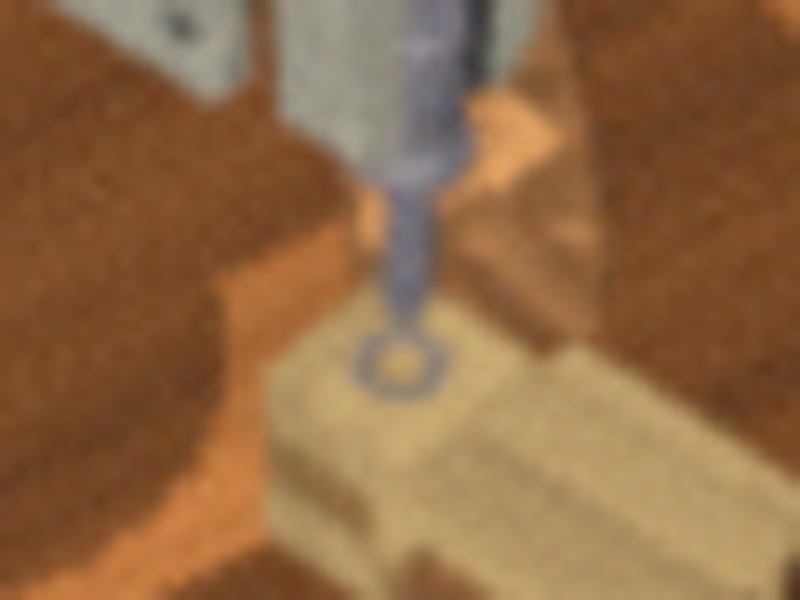

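The crop shows the tip at (405,322) and the ring at (401,364), so the tip is about 1 mm too far to the image right. I correct that and lower while watching the force.

Emit:
drive_tool:
  moves: [10,0.7,-0.9,0,0,0,0,10,0,0,6,0,0,0,10,0,0,4,0,0,0,10,0,0,3,0,0,0,10,0,0,3,0,0,0,10,0,0,0,0,0,0]

```text
t: 16.6
tool_pos: [0.4341, 0.0524, 0.2803]
orientation: [0.316, -3.125, 0.0]
force: [1.0, -0.3, -1.7]
opening: 0.0211
gripper_force: 40.0
```

Emit:
drive_tool:
  moves: [10,0,0,4,0,0,0,10,0,0,5,0,0,0,10,0,0,5,0,0,0,10,0,0,5,0,0,0,10,0,0,0,0,0,0]

```text
t: 17.1
tool_pos: [0.4341, 0.0522, 0.261]
orientation: [0.315, -3.125, 0.001]
force: [3.5, -3.0, -3.9]
opening: 0.0209
gripper_force: 40.0
```

Emit:
drive_tool:
  moves: [10,0,0,5,0,0,0,10,0,0,5,0,0,0,10,0,0,3,0,0,0,10,0,0,0,0,0,0]

```text
t: 17.5
tool_pos: [0.4344, 0.0522, 0.2484]
orientation: [-0.315, 3.125, -0.001]
force: [4.3, -4.2, -2.2]
opening: 0.021
gripper_force: 40.0
```

Emit:
drive_tool:
  moves: [10,0,0,2,0,0,0,10,0,0,2,0,0,0,10,0,0,0,0,0,0]

```text
t: 17.8
tool_pos: [0.4345, 0.0522, 0.2447]
orientation: [-0.315, 3.125, -0.001]
force: [3.5, -4.6, 1.1]
opening: 0.0212
gripper_force: 40.0
```

Emit:
drive_tool:
  moves: [10,0,0,1.5,0,0,0,10,0,0,1,0,0,0,10,0,0,0,0,0,0]

```text
t: 18.1
tool_pos: [0.4349, 0.0522, 0.2435]
orientation: [-0.315, 3.124, -0.001]
force: [0.1, -5.0, 12.5]
opening: 0.0209
gripper_force: 40.0
```

The collar is seated: TCP z is 0.2435 and the upward force rose to 12 N. I release and move over the pads.

Emit:
drive_tool:
  moves: [50,0,0,-1,0,0,0,50,0,0,0,0,0,0,50,0,0,0,0,0,0,50,0,0,-25,0,0,0,93,0,0,-25,0,0,0,93,-27,0,0,0,0,0,93,-27,0,0,0,0,0,93,0,0,0,0,0,0]

```text
t: 18.9
tool_pos: [0.4887, 0.0637, 0.2929]
orientation: [-0.316, 3.125, 0.001]
force: [-0.5, -0.3, -0.8]
opening: 0.0774
gripper_force: 0.0
```

```bash
python3 - <<'E'
from h import *
s=robot.read_state();go([.4885,.0631,.193],101.6);print(s['t'],s['opening'],s['force'])
c=snap('scene');save(c,'s6.png',(270,180,370,255),8)
E
```

```text
shift [ 0.4 -0.6 99.9] turn z -0.1 tilt [-4.e-04  5.e-04 -1.e+00] pos [0.4887 0.0637 0.2929] yaw 101.55
18.9 0.07735610911506421 [-0.47397086 -0.30604303 -0.75953309]
```

View pics/s6.png

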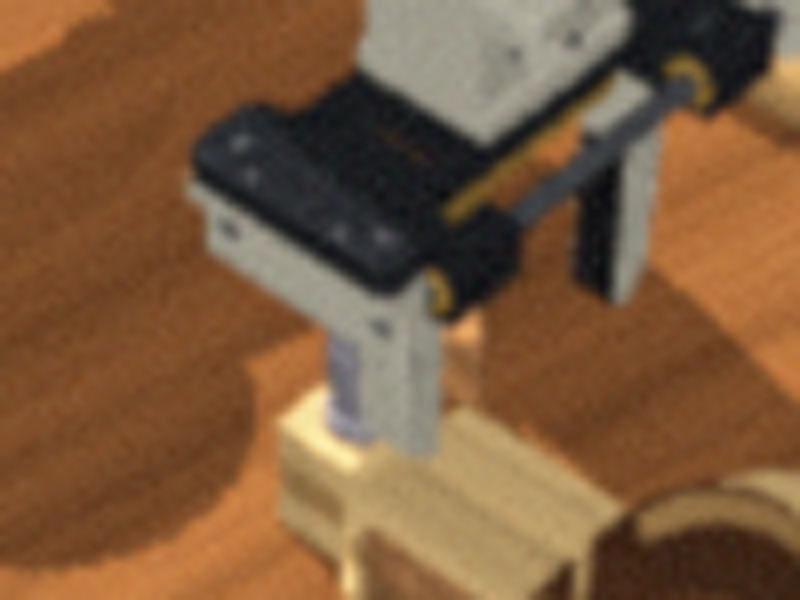

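The collar (350,430 in the crop) sits on the wood with the pin upright. Now I go down over the pads and squeeze.

Emit:
drive_tool:
  moves: [93,0.4,-0.5,0,0,0,0,93,0,0,0,0,0,0,93,0,0,30,0,0,0,93,0,0,30,0,0,0,93,0,0,25,0,0,0,93,0,0,12,0,0,0,93,0,0,0,0,0,0,93,0,0,0,0,0,0]

```text
t: 19.75
tool_pos: [0.487, 0.0626, 0.1971]
orientation: [-0.315, 3.125, -0.0]
force: [0.1, -0.8, -0.0]
opening: 0.0932
gripper_force: 0.0
```

Emit:
drive_tool:
  moves: [40,0,0,0,0,0,0,40,0,0,0,0,0,0,40,0,0,0,0,0,0,40,0,0,0,0,0,0,40,0,0,0,0,0,0,40,0,0,0,0,0,0,40,0,0,0,0,0,0]

```text
t: 20.45
tool_pos: [0.4872, 0.0616, 0.1966]
orientation: [-0.316, 3.125, -0.004]
force: [1.8, -7.9, 0.8]
opening: 0.0593
gripper_force: 40.0
```

```bash
python3 - <<'E'
from h import *
s=robot.read_state();go([.4885,.0631,.193],101.6);print(s['t'],s['opening'],s['force'],s['wrist_torque'],s['gripper_force'])
E
```

```text
shift [-1.6  1.2  3.6] turn z -0.1 tilt [-6.0e-04 -2.6e-03 -1.0e+00] pos [0.4872 0.0616 0.1966] yaw 101.53
20.45 0.05933340674344084 [ 1.83621749 -7.87521573  0.75061395] [-1.17225248 -0.20390526  0.09414108] 40.001190304756165
```

Emit:
drive_tool:
  moves: [40,0,-1.2,0,0,0,0,40,0,0,0,0,0,0,40,0,0,0,0,0,0,40,0,0,0,0,0,0]

```text
t: 20.85
tool_pos: [0.4873, 0.0613, 0.1966]
orientation: [-0.316, 3.125, -0.001]
force: [-0.0, -4.2, 4.3]
opening: 0.0597
gripper_force: 40.0
```

```bash
python3 - <<'E'
from h import *
s=robot.read_state();print(s['t'],s['opening'],s['force'],s['gripper_force'])
if s['gripper_force']>35 and .057<s['opening']<.062: print(robot.close_job())
E
```

```text
20.85 0.05968918411400307 [-1.17625835e-03 -4.21137272e+00  4.26458811e+00] 39.999348521232605
the job is handed in; nothing more can be done
None
```

The job is handed in at 20.9 s: mould shut, lock pin seated to its collar, and the gripper still squeezing the pads at 40 N; the cork sanding block stood in the swing path, so I moved it aside and put it back within about 3 mm.

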